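# Load the pH calibration station

## Task

Get the pH calibration station ready: put each buffer bottle into the collar of its cap's colour, the glass beaker for rinsing into the wide black collar, and the small storage vial into the small white collar, every one standing upright on the floor of its collar. Some stand in collars that are not their own and must be taken out before the rightful owner can go in; one already in its own collar may stay. Keep everything upright and lower things in rather than dropping them.

Things in the scene. Friction and masses are not known exactly. Their poses are not given: they have to be found in the camera images.
- buffer_red: white bottle with a red screw cap and a red label band, 38 mm in diameter, 75 mm tall: straight body to about 55 mm, then a shoulder and a cap 26 mm in diameter from 58 mm up. Loose, about 70 g. Origin: centre of its underside, z up its axis; at the start it stands upright somewhere on the tray's floor or inside a collar that need not be its own.
- buffer_green: white bottle with a green screw cap and a green label band, 38 mm in diameter, 75 mm tall: straight body to about 55 mm, then a shoulder and a cap 26 mm in diameter from 58 mm up. Loose, about 70 g. Origin: centre of its underside, z up its axis; at the start it stands upright somewhere on the tray's floor or inside a collar that need not be its own.
- buffer_blue: white bottle with a blue screw cap and a blue label band, 38 mm in diameter, 75 mm tall: straight body to about 55 mm, then a shoulder and a cap 26 mm in diameter from 58 mm up. Loose, about 70 g. Origin: centre of its underside, z up its axis; at the start it stands upright somewhere on the tray's floor or inside a collar that need not be its own.
- beaker: empty clear glass beaker, 51 mm in diameter, 68 mm tall, thin wall; grip it round the outside. Loose, about 70 g. Origin: centre of its underside, z up its axis; at the start it stands upright on the floor of the steel spill tray (4 mm above the worktop; rim 18 mm above it). A petri dish and a timer, fixed and 16 mm tall, lie between the loose things.
- vial: small clear vial with a white screw cap and a yellow label, 27 mm in diameter, 52 mm tall. Loose, about 22 g. Origin: centre of its underside, z up its axis; at the start it stands upright somewhere on the tray's floor or inside a collar that need not be its own.
- collar_red: red collar fixed on the tray, home of the red-capped bottle: ring open at the bottom (contents stand on the tray's floor), bore 43 mm wide up to 10 mm, then flaring to 56 mm at the rim, 18 mm above the floor; 64 mm over all. Origin: bore centre at floor level; z up, y along the row of five collars (95 mm apart), x across it.
- collar_green: green collar fixed on the tray, home of the green-capped bottle: ring open at the bottom (contents stand on the tray's floor), bore 43 mm wide up to 10 mm, then flaring to 56 mm at the rim, 18 mm above the floor; 64 mm over all. Origin: bore centre at floor level; z up, y along the row of five collars (95 mm apart), x across it.
- collar_blue: blue collar fixed on the tray, home of the blue-capped bottle: ring open at the bottom (contents stand on the tray's floor), bore 43 mm wide up to 10 mm, then flaring to 56 mm at the rim, 18 mm above the floor; 64 mm over all. Origin: bore centre at floor level; z up, y along the row of five collars (95 mm apart), x across it.
- collar_wide: black, the widest collar fixed on the tray, home of the beaker: ring open at the bottom (contents stand on the tray's floor), bore 57 mm wide up to 10 mm, then flaring to 70 mm at the rim, 18 mm above the floor; 78 mm over all. Origin: bore centre at floor level; z up, y along the row of five collars (95 mm apart), x across it.
- collar_small: white, the smallest collar fixed on the tray, home of the vial: ring open at the bottom (contents stand on the tray's floor), bore 32 mm wide up to 10 mm, then flaring to 45 mm at the rim, 18 mm above the floor; 53 mm over all. Origin: bore centre at floor level; z up, y along the row of five collars (95 mm apart), x across it.
Mind the look-alikes: they are no part of the job. What is shaped like the buffer_blue but pink or turquoise is not meant.

How it is judged (in metres and radians):
At the end, for the whole second after the job is handed in: Red, green and blue bottle each in the collar of its colour, beaker in the wide black collar, vial in the small white collar: axis within 6 mm of the collar's axis, underside within 3 mm of the tray's floor, leaning less than 0.08 rad, at rest (horizontal distance between buffer_red and collar_red below 0.006 m and z of buffer_red in the frame of collar_red below 0.003 m and angle between each of buffer_red, buffer_green, buffer_blue, beaker, vial's own z axis and vertical below 0.08 rad and linear speed of each of buffer_red, buffer_green, buffer_blue, beaker, vial below 0.01 m/s and horizontal distance between buffer_green and collar_green below 0.006 m and z of buffer_green in the frame of collar_green below 0.003 m and horizontal distance between buffer_blue and collar_blue below 0.006 m and z of buffer_blue in the frame of collar_blue below 0.003 m and horizontal distance between beaker and collar_wide below 0.006 m and z of beaker in the frame of collar_wide below 0.003 m and horizontal distance between vial and collar_small below 0.006 m and z of vial in the frame of collar_small below 0.003 m); the robot touches nothing.
It fails at once if a bottle, the beaker or the vial leans more than about 35 degrees (angle between any of buffer_red, buffer_green, buffer_blue, beaker, vial's own z axis and vertical above 0.6 rad).
It fails at once if a bottle, the beaker or the vial is dropped: untouched by the robot it moves faster than 0.6 m/s (a fall of about 18 mm) ((contact force between each of the arm, the fingers and buffer_red below 0.05 N and linear speed of buffer_red above 0.6 m/s) or (contact force between each of the arm, the fingers and buffer_green below 0.05 N and linear speed of buffer_green above 0.6 m/s) or (contact force between each of the arm, the fingers and buffer_blue below 0.05 N and linear speed of buffer_blue above 0.6 m/s) or (contact force between each of the arm, the fingers and beaker below 0.05 N and linear speed of beaker above 0.6 m/s) or (contact force between each of the arm, the fingers and vial below 0.05 N and linear speed of vial above 0.6 m/s)).
It also fails if it takes over 112 s, if anything falls off the work surface, if the arm or the gripper's body presses on something with over 40 N, if the wrist force passes 120 N, or if a joint passes its speed limit or range.

## Robot

A 6-joint arm with a two-finger parallel gripper is mounted at the origin on a cart in front of the work surface, level with it; the furniture and walls round the work are solid. World frame = base frame: x ahead of the robot, y to its left, z up, the work surface at z = 0. Lengths are in mm, angles in rad, forces in N, time in s.
With the tool pointing down it reaches from about 400 to 925 mm from the base axis. Payload 12.5 kg.
Tool frame: the origin (TCP) lies at the very end of the fingers, on their centre line; the grasp point (between the pads) lies env.grip_point_offset behind it (env.grip_point_offset is the distance from the TCP to the grasp point, in mm); y points along the fingers, z is the direction in which the jaws open and shut, and the axes are right-handed (so a half turn about y gives the same grasp; the last joint's range is limited). The gripper opens to 95 mm and grips with 3 to 60 N. Pads are 20 mm wide; open, the fingers measure 119 mm over their backs; the gripper's body (75 mm by 180 mm) begins 59 mm behind the grasp point.
Start: joints at [-1.411, 0.491, 1.559, -0, 1.092, -0.106], TCP at [164.198, -603.064, 214.661] pointing down, gripper open.
Joint ranges: [-3.1, 3.1], [-0.84, 2.19], [0.05, 2.79], [-1.13, 4.28], [0.06, 2.93], [-2.69, 2.69]. Speed limits (rad/s): [2.22, 2.22, 2.79, 3.14, 3.14, 3.14].

## Interface

Orientations are given as [roll, pitch, yaw] about the fixed x, y, z axes, in that order (R = Rz(yaw) Ry(pitch) Rx(roll)).
In Python, from cell import readout, read_camera, env, nets gives the robot as it stands.
- The arm moves only by the tool apply_moves, never from a script. Its argument "increments" is a list of rows, each a list of 3 entries, a list of its own where there are three numbers: the shift along the tool's x, y, z in cm, then the turn, a rotation vector about the tool's x, y, z in degrees, then the finger opening in cm, from 0 to 9.51. A call has exactly 5 rows; each row shifts and turns the pose as measured when the row begins, along the tool's axes as they then stand; what a row does not reach is not made up. A row lasts 1/8 s, in which the tool goes at most 62.5 mm and 10.7 degrees, less where a joint would pass 70% of its speed; a pose out of reach is approached as far as the arm can. A call with a gripper value outside its range is refused whole. The fingers move at their own pace and stop on an object; the grip force is fixed at half the most. Time passes only in rows, so rows that do not move let the fingers close, or fill a call up. It gives the time, the measured TCP pose, the force and the opening at its end, in the units of the state.
- readout.state(): the state, without advancing time (a new reading comes with each control period).
- read_camera(name): name is "side" or "top"; returns a dict with "img" (480x640x3 uint8, red, green, blue), "vfov" (degrees; the focal length in pixels is half the picture's height over the tangent of half this angle, whatever the lens; pixels are square), "cx", "cy" (the principal point, pixels), "rvec" (rotation vector, rad) and "tvec" (3), from world to camera coordinates, as OpenCV has them. Camera axes: x right, y down, z forward; pixel columns grow to the right and rows downward; lengths in mm; the calibration is good to about 2 mm. A picture is of the moment at which its call begins. There is no depth.
- env.job_done(): hands the job in, once; it reports no verdict.
Trained networks look in a picture, given as the dict that the camera call returned (one of the last four; its "shot" number tells which), for a name from the list of things; names that differ only in an ending like _2 or _b are one class to them, and where a whole thing is asked for, a point or a joint stands for the part that bears it (a point fixed in the world has none). Each returns a list of dicts, best first, with "confidence" (0 to 1); they miss things now and then, are a little off and sometimes report something else, mostly with a low value. They report only what shows in the picture. A call takes as long as a camera call. They do not tell look-alikes from the thing itself.
- nets.look_for(picture, thing): "point" ([x, y, z] in mm, in the coordinates of the camera as it stood for that picture, good to about 4 mm: the middle of the surface that is visible of it).
- nets.mark_of(picture, thing): "point" ([x, y, z] in mm, in the coordinates of the camera as it stood for that picture, good to about 4 mm: a listed point, or the origin of a listed thing).
The state is a dict: "t": time; "joints": joint angles; "qvel": joint speeds; "tau": joint torques, N m; "eef_pos": TCP position; "tcp_rot": TCP orientation; "ft_force": force on the tool from outside, world axes, zero at the start; "moment": the same for the moment, N m; "opening": opening from 0.0 (shut) to 1.0 (fully open).
Only numpy, scipy, OpenCV 4.12 (cv2) and the standard library are available. Lean on these libraries where they do the work, as an engineer would, in place of code of your own. Each camera call takes 0.05 s, during which the arm holds its last target. There are 200 camera calls.

## Working session

There is one attempt and no reset: what is moved stays moved. The work goes in short steps, Python scripts to look and compute and a tool call to move; the robot and the scene stay as the last step left them, time stands still between calls to the robot, and variables do not carry over. Pictures are saved under pics/ and viewed, about 12 in all and at most 16, crops included, and the job is handed in when it is done.

Besides the shell and the picture viewer there is one more tool, called after "Call:" as a command line: name --argument value ..., lists and objects as JSON in quotes. apply_moves: Moves the arm, as the interface text tells. Its arguments: {"type":"object","properties":{"increments":{"type":"array"}},"required":["increments"]}

```bash
ls; mkdir -p pics; cat > h.py <<'E'
import numpy as np, cv2
from cell import readout, read_camera, env, nets
from scipy.spatial.transform import Rotation as Ro
T=['buffer_red','buffer_green','buffer_blue','beaker','vial','collar_red','collar_green','collar_blue','collar_wide','collar_small']
def w(p,c): return Ro.from_rotvec(np.ravel(c['rvec'])).inv().apply(np.array(p)-np.ravel(c['tvec']))
def K(c):
    f=240/np.tan(np.radians(c['vfov'])/2); return np.array([[f,0,c['cx']],[0,f,c['cy']],[0,0,1]])
def pix(P,c): return cv2.projectPoints(np.array(P,float).reshape(-1,1,3),np.ravel(c['rvec']),np.ravel(c['tvec']),K(c),None)[0].reshape(-1,2)
def ray(uv,c,z):  # world point on plane z
    d=np.linalg.inv(K(c))@np.array([uv[0],uv[1],1.]);R=Ro.from_rotvec(np.ravel(c['rvec'])).inv()
    o=R.apply(-np.ravel(c['tvec']));d=R.apply(d);return o+d*(z-o[2])/d[2]
E
python3 - <<'E'
from h import *
print(env.grip_point_offset, readout.state())
for n in ['top','side']:
    c=read_camera(n); cv2.imwrite(f'pics/{n}0.png',c['img'][:,:,::-1])
    print(n,c['vfov'],'cam at',w([0,0,0],c).round())
    for t in T:
        for r in nets.mark_of(c,t)[:4]:
            p=w(r['point'],c); print(t,round(r['confidence'],2),p.round(1),pix(p,c)[0].round())
E
```

```text
pics
18.8 {'t': 0.0, 'joints': array([-1.41056941e+00,  4.91567113e-01,  1.55946368e+00, -1.55668326e-05,
        1.09167076e+00, -1.05604491e-01]), 'qvel': array([-1.10583188e-03, -5.03782675e-05, -3.02399851e-04, -1.91581220e-03,
        1.23810859e-03, -1.01064235e-03]), 'tau': array([-1.59080631e-03, -6.12656665e+01, -2.58182520e+01,  6.91985758e-02,
        4.81653807e-02, -1.17210602e-04]), 'eef_pos': array([ 164.17123605, -602.80056042,  214.05214848]), 'tcp_rot': array([-1.57190050e+00,  1.03157952e-04, -2.87575412e+00]), 'ft_force': array([-0.1000752 , -0.29347226,  0.22387121]), 'moment': array([-0.07458078,  0.01268452, -0.04429478]), 'opening': 1.0020043916804091}
top 43.36132643418243 cam at [ 368.  -42. 1113.]
buffer_red 0.89 [613.4  27.8   5.4] [288. 195.]
buffer_green 0.59 [470.4   7.2   6.4] [301. 271.]
buffer_green 0.18 [622.1 113.    2. ] [243. 192.]
buffer_blue 0.87 [ 320.2 -265.9    0.8] [454. 349.]
buffer_blue 0.87 [ 524.5 -294.9    4.2] [464. 237.]
buffer_blue 0.86 [ 453.3 -158.2    1.4] [391. 278.]
buffer_blue 0.39 [ 588.5 -161.9    2.6] [390. 205.]
beaker 0.7
[... 314 characters left out ...]
88. 190.]
collar_small 0.72 [625.4 111.3   2.1] [244. 191.]
side 52.74093594178989 cam at [150. 520. 613.]
buffer_red 0.8 [609.9  22.8   3.2] [255. 256.]
buffer_green 0.88 [472.2   4.6   8.7] [322. 278.]
buffer_blue 0.89 [ 527.3 -297.7   -1.8] [376. 192.]
buffer_blue 0.6 [ 456.7 -161.3    2.9] [375. 234.]
beaker 0.97 [500.2 230.6   7.7] [224. 359.]
beaker 0.64 [609.3  24.3   2.2] [255. 257.]
vial 0.79 [601.6 -64.5   3.5] [286. 233.]
collar_red 0.57 [ 590.1 -160.5    4.2] [318. 211.]
collar_blue 0.64 [613.8  25.4  -1.3] [253. 258.]
collar_wide 0.97 [ 5.998e+02 -7.300e+01  5.000e-01] [290. 232.]
collar_small 0.67 [624.5 119.6   6.9] [213. 282.]
collar_small 0.64 [614.6  20.7   1.8] [254. 255.]
```

```bash
python3 - <<'E'
import cv2
a=cv2.imread('pics/top0.png');b=cv2.imread('pics/side0.png')
cv2.imwrite('pics/a1.png',cv2.resize(a[150:390,140:500],None,fx=2.2,fy=2.2,interpolation=cv2.INTER_CUBIC))
E
```

```text
(no output)
```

View pics/a1.png

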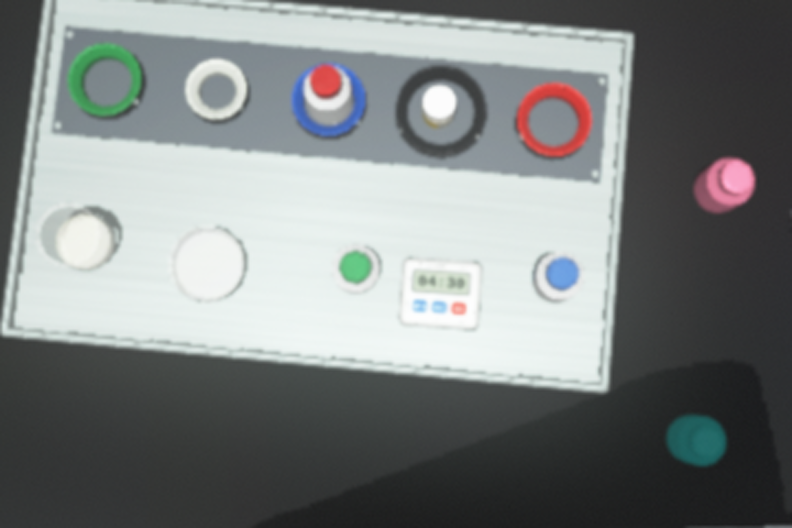

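View pics/side0.png

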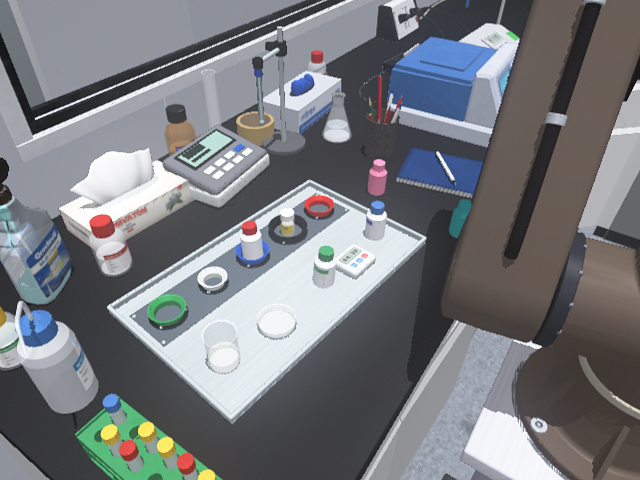

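The networks and both pictures agree, so each item has one candidate:
- Red bottle is in the blue collar, at about (288,195) in the top picture.
- Vial is in the black collar, at about (340,202).
- Green bottle is at (301,271), blue bottle at (391,278), and beaker at (179,261).
- The pink (464,237) and turquoise (454,349) bottles are off the tray, so they're the look-alikes. The blue-capped bottle on the tray is the one meant.

The red, green and small collars are empty. Next I'll refine positions by outline matching.

```bash
cat >> h.py <<'E'
def circ(x,y,r,z,n=48):
    a=np.linspace(0,2*np.pi,n,endpoint=False); return np.c_[x+r*np.cos(a),y+r*np.sin(a),np.full(n,z)]
def hullc(pts):
    m=cv2.moments(cv2.convexHull(np.float32(pts))); return np.array([m['m10'],m['m01']])/m['m00'],m['m00']
def cmask(c,col):
    h,s,v=cv2.split(cv2.cvtColor(c['img'],cv2.COLOR_RGB2HSV).astype(int))
    return {'red':((h<8)|(h>172))&(s>120)&(v>70),'green':(h>50)&(h<80)&(s>110)&(v>45),'blue':(h>100)&(h<122)&(s>110)&(v>70),
            'white':(s<40)&(v>175)}[col].astype(np.uint8)
def locate(c,col,rings,guess,rad):
    """rings [(r,z)..] of the coloured body; guess xy; blobs near the guess's pixel"""
    g=pix([[*guess,np.mean([z for _,z in rings])]],c)[0]
    m=cmask(c,col); yy,xx=np.mgrid[:480,:640]; m[np.hypot(xx-g[0],yy-g[1])>rad]=0
    n,l,st,ce=cv2.connectedComponentsWithStats(m)
    if n<2: return None
    k=1+np.argmax(st[1:,4]); v,u=np.nonzero(l==k); q=np.r_[np.c_[u-.5,v-.5],np.c_[u+.5,v+.5],np.c_[u+.5,v-.5],np.c_[u-.5,v+.5]]
    obs,A=hullc(q)
    f=lambda p:hullc(np.vstack([pix(circ(*p,r,z),c) for r,z in rings]))
    from scipy.optimize import least_squares
    s=least_squares(lambda p:f(p)[0]-obs,guess,diff_step=1e-3).x
    return s.round(1),round(A/f(s)[1],2)
COL=[(32,4),(32,22)]; CAP=[(13,62),(13,79)]
E
python3 - <<'E'
from h import *
for n in ['top','side']:
    c=read_camera(n)
    for a in [('red',COL,(590,-161),28),('green',COL,(629,215),28),('blue',COL,(613,24),28),('white',[(26.5,4),(26.5,22)],(622,115),20),
      ('red',CAP,(612,25),16),('green',CAP,(471,6),12),('blue',CAP,(455,-160),14)]:
        print(n,a[0],a[1],locate(c,*a))
E
```

```text
top red [(32, 4), (32, 22)] (array([ 588.3, -163.2]), 0.91)
top green [(32, 4), (32, 22)] (array([635.7, 216. ]), 0.86)
top blue [(32, 4), (32, 22)] (array([611.,  26.]), 0.89)
top white [(26.5, 4), (26.5, 22)] (array([624.6, 121.7]), 0.93)
top red [(13, 62), (13, 79)] (array([614.4,  24.3]), 0.77)
top green [(13, 62), (13, 79)] (array([464.3,   5. ]), 0.64)
top blue [(13, 62), (13, 79)] (array([ 454. , -157.8]), 0.69)
side red [(32, 4), (32, 22)] (array([ 593.5, -168.2]), 0.77)
side green [(32, 4), (32, 22)] (array([641.8, 211.2]), 0.76)
side blue [(32, 4), (32, 22)] (array([615.1,  23.8]), 0.73)
side white [(26.5, 4), (26.5, 22)] (array([631.3, 114.2]), 0.74)
side red [(13, 62), (13, 79)] (array([615.5,  24.7]), 0.82)
side green [(13, 62), (13, 79)] (array([469.6,  -1.8]), 0.45)
side blue [(13, 62), (13, 79)] (array([ 456.3, -158.5]), 0.89)
```

Call:
apply_moves --increments '[[[0,0,-6],[0,8,0],9.5],[[0,0,-6],[0,7.2,0],9.5],[[-5,0,-5],[0,0,0],9.5],[[-6,0,-2],[0,0,0],9.5],[[-6,0,0],[0,0,0],9.5]]'

```text
t: 1.82
eef_pos: [305.1, -419.2, 214.8]
tcp_rot: [-1.569, 0.0, 3.126]
ft_force: [0.6, -1.8, 0.5]
opening: 0.999
```

```bash
python3 - <<'E'
import re
s=open('h.py').read()
s=s.replace("(s>120)&(v>70)","(s>90)&(v>30)").replace("(s>110)&(v>45)","(s>80)&(v>25)").replace("(h>100)&(h<122)&(s>110)&(v>70)","(h>100)&(h<125)&(s>90)&(v>30)")
open('h.py','w').write(s)
E
python3 - <<'E'
from h import *
tiles=[]
for n in ['top','side']:
    c=read_camera(n)
    for a in [('red',COL,(590,-161),28),('green',COL,(629,215),28),('blue',COL,(613,24),28),
      ('red',CAP,(612,25),16),('green',CAP,(471,6),12),('blue',CAP,(455,-160),14)]:
        print(n,a[0],a[1],locate(c,*a))
    for (u,v) in ([(420,205),(188,188),(289,196)] if n=='top' else [(320,208),(167,312),(252,250)]):
        S=6;im=cv2.resize(c['img'][v-22:v+22,u-22:u+22],None,fx=S,fy=S,interpolation=cv2.INTER_NEAREST)[:,:,::-1].copy()
        for k,(y0) in enumerate([-2,2,0]):
            x,y=np.array([612,26])+y0*95*np.array([.1244,.9922])
            for r,z,col in [(32,22,(0,255,255)),(28,22,(255,255,0)),(32,4,(255,0,255))]:
                cv2.polylines(im,[np.int32((pix(circ(x,y,r,z),c)-[u-22,v-22]+.5)*S)],True,col,1)
        tiles.append(im)
cv2.imwrite('pics/o1.png',np.vstack([np.hstack(tiles[:3]),np.hstack(tiles[3:])]))
E
```

```text
top red [(32, 4), (32, 22)] (array([ 588.5, -163.4]), 0.94)
top green [(32, 4), (32, 22)] (array([635.4, 215.8]), 0.92)
top blue [(32, 4), (32, 22)] (array([611.5,  26.4]), 0.94)
top red [(13, 62), (13, 79)] (array([614.1,  24.6]), 0.82)
top green [(13, 62), (13, 79)] (array([463.9,   4.6]), 0.77)
top blue [(13, 62), (13, 79)] (array([ 453.9, -158.1]), 0.78)
side red [(32, 4), (32, 22)] (array([ 593.2, -167.2]), 0.81)
side green [(32, 4), (32, 22)] (array([640.7, 211.8]), 0.81)
side blue [(32, 4), (32, 22)] (array([615.2,  23.6]), 0.77)
side red [(13, 62), (13, 79)] (array([615.7,  24.8]), 0.88)
side green [(13, 62), (13, 79)] (array([465.9,   5. ]), 0.85)
side blue [(13, 62), (13, 79)] (array([ 456.7, -159.1]), 0.94)
```

View pics/o1.png

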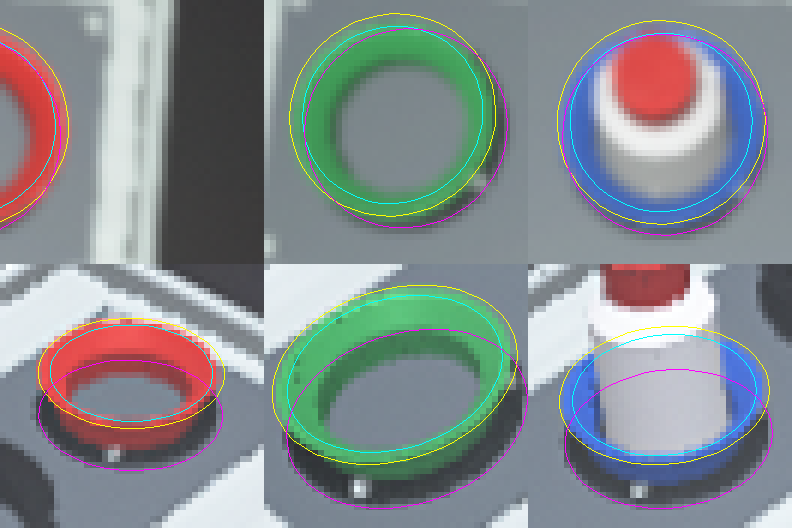

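The overlays sit on the three rims to within about 2 mm. The row is centred on the blue collar at (611.5, 25.5), with direction (0.124, 0.992). I'll take the red bottle first.

Call:
apply_moves --increments '[[[-3.1,0,-4.4],[0,-0.9,0],9.5],[[-3.1,0,-4.4],[0,0,0],9.5],[[-3.1,0,-4.4],[0,0,0],9.5],[[-3.1,0,-4.4],[0,0,0],9.5],[[-3.1,0,-4.4],[0,0,0],9.5]]'

```text
t: 2.55
eef_pos: [464.7, -196.7, 213.8]
tcp_rot: [-1.568, 0.002, -3.142]
ft_force: [-0.2, -0.4, -0.4]
opening: 0.998
```

Call:
apply_moves --increments '[[[-3.1,0,-4.4],[0,0,0],9.5],[[-3.1,0,-4.4],[0,0,0],9.5],[[-3.1,0,-4.4],[0,0,0],9.5],[[-3.1,0,-4.4],[0,0,0],9.5],[[0,0,0],[0,0,0],9.5]]'

```text
t: 3.18
eef_pos: [592.1, -14.0, 213.5]
tcp_rot: [-1.567, 0.002, -3.139]
ft_force: [0.4, -0.3, -0.4]
opening: 0.997
```

Call:
apply_moves --increments '[[[-2.1,0,-3.9],[0,0,0],9.5],[[0,0,0],[-0.2,-0.1,0.1],9.5],[[0,5,0],[0,0,0],9.5],[[0,5,0],[0,0,0],9.5],[[0,2,0],[0,0,0],9.5]]'

```text
t: 3.8
eef_pos: [612.6, 19.8, 92.3]
tcp_rot: [-1.569, 0.007, -3.14]
ft_force: [0.6, 0.3, 0.6]
opening: 0.998
```

Call:
apply_moves --increments '[[[-0.1,3,-0.5],[0,0,0],9.5],[[0,2.5,0],[0,0,0],9.5],[[0,1,0],[0,0,0],9.5],[[0,0,0],[0,0,0],9.5],[[0,0,0],[0,0,0],9.5]]'

```text
t: 4.42
eef_pos: [611.6, 18.2, 25.9]
tcp_rot: [-1.569, 0.005, 3.138]
ft_force: [-0.3, 0.3, -0.6]
opening: 0.998
```

Call:
apply_moves --increments '[[[-0.2,0,-0.7],[0,0,0],9.5],[[0,0,0],[0,0,0],9.5],[[0,0,0],[0,0,0],9.5],[[0,0,0],[0,0,0],9.5],[[0,0,0],[0,0,0],9.5]]'

```text
t: 5.05
eef_pos: [614.6, 25.9, 28.1]
tcp_rot: [-1.568, 0.008, 3.139]
ft_force: [-0.4, 0.4, -0.4]
opening: 0.998
```

Call:
apply_moves --increments '[[[0,0,0],[0,0,0],2],[[0,0,0],[0,0,0],2],[[0,0,0],[0,0,0],2],[[0,0,0],[0,0,0],2],[[0,0,0],[0,0,0],2]]'

```text
t: 5.68
eef_pos: [614.5, 25.8, 27.9]
tcp_rot: [-1.568, 0.008, 3.139]
ft_force: [0.0, 0.2, -0.1]
opening: 0.531
```

Call:
apply_moves --increments '[[[0,0,0],[0,0,0],2],[[0,0,0],[0,0,0],2],[[0,0,0],[0,0,0],2],[[0,-1,0],[0,0,0],2],[[0,-2,0],[0,0,0],2]]'

```text
t: 6.3
eef_pos: [613.5, 25.9, 57.9]
tcp_rot: [-1.569, 0.005, 3.138]
ft_force: [-0.7, -0.2, 0.2]
opening: 0.387
```

Call:
apply_moves --increments '[[[0,-5,0],[0,0,0],2],[[0.5,0,3.9],[0,0,0],2],[[0.7,0,5],[0,0,0],2],[[0.7,0,5],[0,0,0],2],[[0.6,0,5],[0,0,0],2]]'

```text
t: 6.92
eef_pos: [588.7, -164.8, 115.1]
tcp_rot: [-1.567, 0.011, -3.138]
ft_force: [-0.1, -0.7, -1.2]
opening: 0.385
```

Call:
apply_moves --increments '[[[0,3,0],[0,0,0.5],2],[[0,3,0],[0,0,0],2],[[0,0,0],[0,0,0],2],[[0,0,0],[0,0,0],2],[[0,0,0],[0,0,0],2]]'

```text
t: 7.55
eef_pos: [590.5, -169.6, 58.8]
tcp_rot: [-1.565, 0.025, 3.14]
ft_force: [-0.3, 0.8, 0.1]
opening: 0.386
```

```bash
cat > chk.py <<'E'
from h import *
import sys
# chk.py name X Y out : crops both views round collar/object; draws collar rim (yellow), object outline at (x,y,zbase)
out,cx,cy,ox,oy,zb,r,h=sys.argv[1],*map(float,sys.argv[2:])
t=[]
for n in ['top','side']:
    c=read_camera(n);S=6;u,v=pix([[cx,cy,40]],c)[0].astype(int);W=33
    im=cv2.resize(c['img'][v-W:v+W,u-W:u+W],None,fx=S,fy=S,interpolation=cv2.INTER_NEAREST)[:,:,::-1].copy()
    for x,y,rr,z,col in [(cx,cy,28,22,(0,255,255)),(cx,cy,32,22,(0,255,255)),(ox,oy,r,zb,(255,0,255)),(ox,oy,r,zb+h,(255,255,0))]:
        cv2.polylines(im,[np.int32((pix(circ(x,y,rr,z),c)-[u-W,v-W]+.5)*S)],True,col,1)
    t.append(im)
cv2.imwrite(f'pics/{out}.png',np.hstack(t)); s=readout.state(); print(s['eef_pos'].round(1),s['tcp_rot'].round(3),s['ft_force'].round(1))
E
python3 chk.py p1 587.9 -163 588.5 -164 27 19 55
```

```text
[ 590.6 -169.6   58.7] [-1.565  0.025  3.14 ] [-0.5  0.2 -1.1]
```

View pics/p1.png

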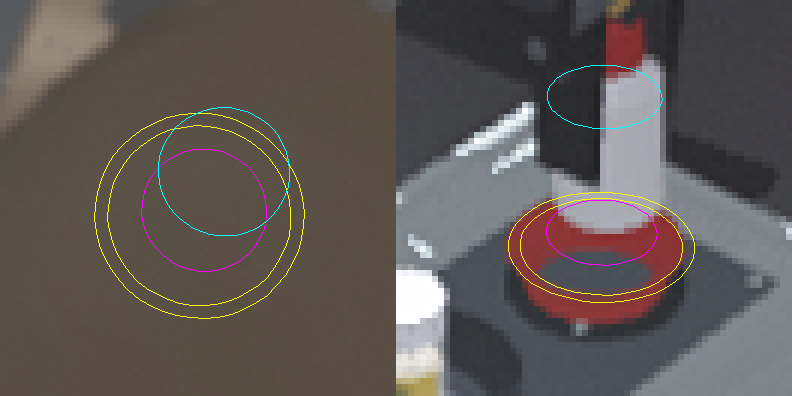

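Call:
apply_moves --increments '[[[0.2,0,-0.7],[-0.3,0,-1.4],2],[[0,0,0],[0,0,0],2],[[0,0,0],[0,0,0],2],[[0,1,0],[0,0,0],2],[[0,0,0],[0,0,0],2]]'

```text
t: 8.28
eef_pos: [588.7, -161.8, 48.6]
tcp_rot: [-1.57, -0.0, 3.141]
ft_force: [0.1, -0.3, -0.8]
opening: 0.385
```

Call:
apply_moves --increments '[[[0,0.7,0.1],[0,0,0],2],[[0,0.5,0],[0,0,0],2],[[0,0,0],[0,0,0],2],[[0,0.5,0],[0,0,0],2],[[0,0,0],[0,0,0],2]]'

```text
t: 8.9
eef_pos: [588.7, -163.0, 30.1]
tcp_rot: [-1.57, -0.0, 3.14]
ft_force: [-0.8, 0.7, -1.2]
opening: 0.389
```

Call:
apply_moves --increments '[[[0,0.2,0],[0,0,0],2],[[0,0,0],[0,0,0],2],[[0,0,0],[0,0,0],2],[[0,0,0],[0,0,0],2],[[0,0,0],[0,0,0],2]]'

```text
t: 9.52
eef_pos: [588.7, -163.0, 28.3]
tcp_rot: [-1.57, 0.0, 3.14]
ft_force: [0.7, -0.2, -1.1]
opening: 0.391
```

Next I'll lower it another millimetre to touch, open the fingers, then rise.

Call:
apply_moves --increments '[[[0,0.1,0],[0,0,0],2],[[0,0,0],[0,0,0],2],[[0,0,0],[0,0,0],7],[[0,0,0],[0,0,0],7],[[0,0,0],[0,0,0],7]]'

```text
t: 10.15
eef_pos: [588.9, -163.1, 27.8]
tcp_rot: [-1.57, 0.001, 3.14]
ft_force: [-0.6, 0.6, 0.5]
opening: 0.647
```

Call:
apply_moves --increments '[[[0,-3,0],[0,0,0],9.5],[[0,-6,0],[0,0,0],9.5],[[4.5,0,-0.2],[0,0,0],9.5],[[4.5,0,-0.2],[0,0,0],9.5],[[4.4,0,0],[0,0,0],9.5]]'

```text
t: 10.78
eef_pos: [453.6, -158.9, 120.0]
tcp_rot: [-1.569, 0.002, -3.141]
ft_force: [-0.3, -0.7, 0.5]
opening: 0.997
```

Call:
apply_moves --increments '[[[0,0,0],[0,0,0],9.5],[[0,0,0],[0,0,0],9.5],[[0,0,0],[0,0,0],9.5],[[0,0,0],[0,0,0],9.5],[[0,0,0],[0,0,0],9.5]]'

```text
t: 11.4
eef_pos: [453.9, -159.1, 120.2]
tcp_rot: [-1.569, 0.003, 3.141]
ft_force: [-0.4, -1.0, 0.2]
opening: 0.996
```

```bash
python3 chk.py p2 587.9 -163 588.7 -163 4 19 55; python3 - <<'E'
from h import *
c=read_camera('side')
print(locate(c,'red',CAP,(588,-163),10),locate(c,'blue',CAP,(455,-160),14),locate(c,'green',CAP,(466,5),12))
for t in ['buffer_blue','buffer_red','beaker']:
    print(t,[(round(r['confidence'],2),w(r['point'],c).round(1)) for r in nets.mark_of(c,t)])
E
```

```text
[ 453.8 -159.1  120.3] [-1.569e+00  3.000e-03  3.141e+00] [ 0.1 -0.2  0.3]
(array([ 590.5, -164.6]), 0.89) (array([ 456.2, -157.9]), 0.94) (array([465.9,   4.9]), 0.86)
buffer_blue [(0.83, array([ 455.4, -158.1,    4.7])), (0.69, array([ 527.9, -298.9,    1.9])), (0.47, array([ 326.5, -262.6,    3.3]))]
buffer_red [(0.97, array([ 584.4, -159. ,    3. ]))]
beaker [(0.6, array([499.4, 232. ,   7.7]))]
```

View pics/p2.png

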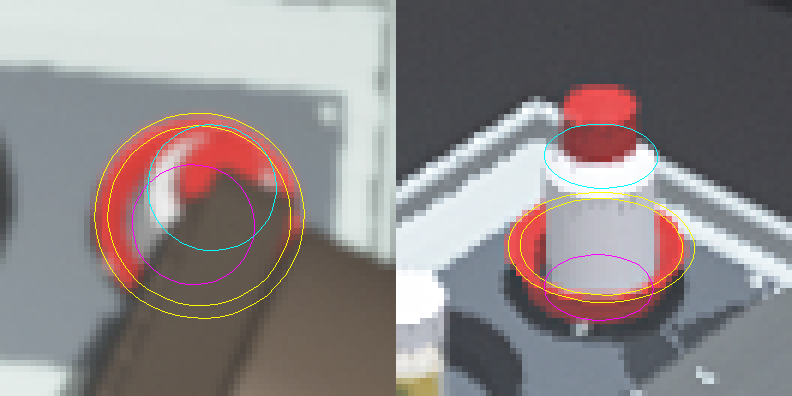

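The red bottle now stands in the red collar, with its base well inside the rim ellipse in the side view. Next is the blue bottle.

Call:
apply_moves --increments '[[[0,4,-0.15],[0,0,0],9.5],[[0,3,0],[0,0,0],9.5],[[0,2,0],[0,0,0],9.5],[[0,0,0],[0,0,0],9.5],[[0,0,0],[0,0,0],6]]'

```text
t: 12.32
eef_pos: [455.0, -158.4, 29.3]
tcp_rot: [-1.567, 0.006, 3.141]
ft_force: [0.7, 1.1, 0.2]
opening: 0.935
```

Call:
apply_moves --increments '[[[0,0,0],[0,0,0],2],[[0,0,0],[0,0,0],2],[[0,0,0],[0,0,0],2],[[0,0,0],[0,0,0],2],[[0,0,0],[0,0,0],2]]'

```text
t: 12.95
eef_pos: [455.9, -158.8, 31.5]
tcp_rot: [-1.565, 0.009, 3.141]
ft_force: [-0.4, 0.0, 0.4]
opening: 0.425
```

Call:
apply_moves --increments '[[[0,0,0],[0,0,0],2],[[0,0,0],[0,0,0],2],[[0,0,0],[0,0,0],2],[[0,0,0],[0,0,0],2],[[0,0,0],[0,0,0],2]]'

```text
t: 13.58
eef_pos: [455.8, -158.8, 31.4]
tcp_rot: [-1.565, 0.009, 3.141]
ft_force: [0.6, 0.1, 0.1]
opening: 0.39
```

Call:
apply_moves --increments '[[[0,-2,0],[0,0,0],2],[[0,-6,0],[0,0,0],2],[[-2,0,-2.4],[0,0,0],2],[[-4,0,-4.7],[0,0,0],2],[[-4,0,-4.7],[0,0,0],2]]'

```text
t: 14.2
eef_pos: [556.4, -40.3, 114.6]
tcp_rot: [-1.566, 0.009, 3.134]
ft_force: [0.4, -0.9, -1.7]
opening: 0.39
```

Call:
apply_moves --increments '[[[-3.5,0,-4.1],[0,0,0],2],[[-1.9,0,-2.2],[0,0,0],2],[[0,0,0],[0,0,0],2],[[0,0,0],[0,0,0],2],[[0,0,0],[0,0,0],2]]'

```text
t: 14.82
eef_pos: [612.4, 27.0, 113.4]
tcp_rot: [-1.566, 0.007, 3.138]
ft_force: [0.5, -0.0, -0.8]
opening: 0.389
```

Call:
apply_moves --increments '[[[0,3,0.15],[0,0,0],2],[[0,2.5,0],[0,0,0],2],[[0,0,0],[0,0,0],2],[[0,0,0],[0,0,0],2],[[0,0,0],[0,0,0],2]]'

```text
t: 15.45
eef_pos: [612.5, 21.6, 60.2]
tcp_rot: [-1.566, 0.01, 3.134]
ft_force: [0.5, 0.3, -0.6]
opening: 0.388
```

Call:
apply_moves --increments '[[[0,0,-0.4],[0,-0.3,0],2],[[0,0,0],[0,0,0],2],[[0,0.9,0],[0,0,0],2],[[0,0,0],[0,0,0],2],[[0,0,0],[0,0,0],2]]'

```text
t: 16.08
eef_pos: [613.0, 26.1, 51.8]
tcp_rot: [-1.566, 0.012, 3.14]
ft_force: [-0.2, -0.3, -0.5]
opening: 0.386
```

Call:
apply_moves --increments '[[[0,0.7,0],[0,0,-0.3],2],[[0,0.6,0],[0,0,0],2],[[0,0,0],[0,0,0],2],[[0,0.5,0],[0,0,0],2],[[0,0,0],[0,0,0],2]]'

```text
t: 16.7
eef_pos: [613.0, 25.9, 32.2]
tcp_rot: [-1.566, 0.006, 3.139]
ft_force: [0.1, 0.8, -1.6]
opening: 0.389
```

Call:
apply_moves --increments '[[[0,0.15,0],[0,0,0],2],[[0,0,0],[0,0,0],2],[[0,0,0],[0,0,0],7],[[0,0,0],[0,0,0],7],[[0,0,0],[0,0,0],7]]'

```text
t: 17.32
eef_pos: [613.8, 25.9, 31.8]
tcp_rot: [-1.566, 0.008, 3.139]
ft_force: [0.0, 0.0, -0.4]
opening: 0.647
```

Call:
apply_moves --increments '[[[0,-3,0],[0,0,0],9.5],[[0,-6,0],[0,0,0],9.5],[[5,0,0.7],[0,0,0],9.5],[[5,0,0.7],[0,0,0],9.5],[[4.8,0,0.6],[0,0,0],9.5]]'

```text
t: 17.95
eef_pos: [463.6, 6.3, 123.0]
tcp_rot: [-1.565, 0.01, 3.14]
ft_force: [1.2, -0.7, -0.5]
opening: 0.994
```

Call:
apply_moves --increments '[[[0,0,0],[0,0,0],9.5],[[0,0,0],[0,0,0],9.5],[[0,0,0],[-0.3,-0.2,-0.5],9.5],[[0,0,0],[0,0,0],9.5],[[0,0,0],[0,0,0],9.5]]'

```text
t: 18.58
eef_pos: [463.6, 6.2, 123.3]
tcp_rot: [-1.571, 0.001, -3.14]
ft_force: [0.5, 1.1, 0.7]
opening: 1.0
```

Call:
apply_moves --increments '[[[-0.1,4,0],[0,0,0],9.5],[[0,3,0],[0,0,0],9.5],[[0,2.5,0],[0,0,0],9.5],[[0,0,0],[0,0,0],9.5],[[0,0,0],[0,0,0],6]]'

```text
t: 19.2
eef_pos: [466.8, 6.3, 26.4]
tcp_rot: [-1.57, 0.003, -3.139]
ft_force: [0.3, 0.1, -0.5]
opening: 0.941
```

Call:
apply_moves --increments '[[[0,0,0],[0,0,0],2],[[0,0,0],[0,0,0],2],[[0,0,0],[0,0,0],2],[[0,0,0],[0,0,0],2],[[0,0,0],[0,0,0],2]]'

```text
t: 19.82
eef_pos: [468.0, 6.2, 28.8]
tcp_rot: [-1.57, 0.008, -3.139]
ft_force: [-0.2, 0.8, 0.3]
opening: 0.428
```

Call:
apply_moves --increments '[[[0,0,0],[0,0,0],2],[[0,0,0],[0,0,0],2],[[0,0,0],[0,0,0],2],[[0,0,0],[0,0,0],2],[[0,0,0],[0,0,0],2]]'

```text
t: 20.45
eef_pos: [468.0, 6.2, 28.8]
tcp_rot: [-1.57, 0.008, -3.139]
ft_force: [0.4, 0.7, 0.3]
opening: 0.387
```

```bash
python3 - <<'E'
from h import *
c=read_camera('side'); cv2.imwrite('pics/s3.png',c['img'][120:420,130:480,::-1])
print(locate(c,'blue',CAP,(613,26),12),locate(c,'red',CAP,(588,-163),10))
for t in ['buffer_blue','vial','beaker','buffer_green']:
    print(t,[(round(r['confidence'],2),w(r['point'],c).round(1)) for r in nets.mark_of(c,t)])
E
```

```text
(array([614.3,  26.2]), 0.89) None
buffer_blue [(0.96, array([614.2,  25.6,   4.2])), (0.61, array([ 522.3, -296.1,   -2.7])), (0.25, array([501.9, 229.3,   3.7]))]
vial [(0.62, array([604.8, -63.4,   3.7]))]
beaker [(0.56, array([499.1, 227.5,   5.6])), (0.19, array([601.7, -62.2,   2.1]))]
buffer_green [(0.64, array([469.2,   7.4,   9.9]))]
```

View pics/s3.png

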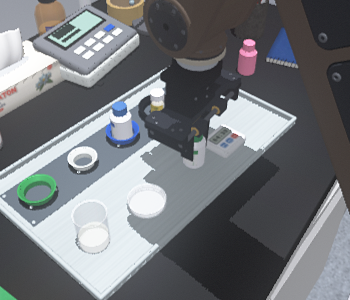

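Call:
apply_moves --increments '[[[0,-2,0],[0,0,0],2],[[0,-5,0],[0,0,0],2],[[-2,0,-2.5],[0,0,0],2],[[-3.8,0,-4.7],[0,0,0],2],[[-3.8,0,-4.7],[0,0,0],2]]'

```text
t: 21.32
eef_pos: [564.2, 126.0, 102.0]
tcp_rot: [-1.57, 0.006, 3.139]
ft_force: [1.4, -0.7, -0.4]
opening: 0.39
```

Call:
apply_moves --increments '[[[-3.8,0,-4.7],[0,0,0],2],[[-2,0,-2.5],[0,0,0],2],[[-1.2,0,-1.5],[0,0,0],2],[[0,0,0],[0,0,0],2],[[0,0,0],[0,0,0],2]]'

```text
t: 21.95
eef_pos: [636.3, 218.8, 100.4]
tcp_rot: [-1.57, 0.004, -3.141]
ft_force: [-0.7, -0.1, -0.4]
opening: 0.386
```

Call:
apply_moves --increments '[[[0,2,0.4],[0,0,0],2],[[0,2.6,0],[0,0,0],2],[[0,0,0],[0,0,0],2],[[0,0,0],[0,0,0],2],[[0,0,0],[0,0,0],2]]'

```text
t: 22.58
eef_pos: [635.9, 211.5, 56.3]
tcp_rot: [-1.57, 0.006, 3.14]
ft_force: [-0.3, 0.4, -0.6]
opening: 0.391
```

```bash
python3 chk.py p4 635.1 214 635.1 214 28 19 55
```

```text
[636.  211.6  56.3] [-1.57   0.006  3.14 ] [-0.4  0.  -1. ]
```

View pics/p4.png

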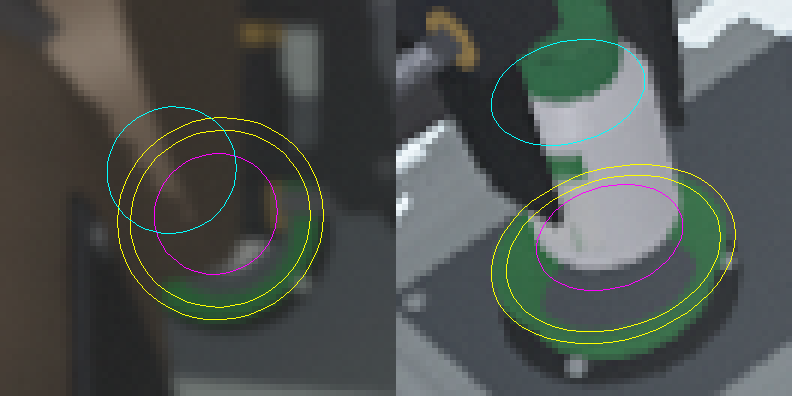

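Call:
apply_moves --increments '[[[0.2,0,-0.25],[0,0,0],2],[[0,0,0],[0,0,0],2],[[0,0.6,0],[0,0,0],2],[[0,0,0],[0,0,0],2],[[0,0,0],[0,0,0],2]]'

```text
t: 23.3
eef_pos: [634.0, 214.6, 50.4]
tcp_rot: [-1.57, 0.007, 3.14]
ft_force: [0.4, 0.1, -1.2]
opening: 0.388
```

```bash
python3 chk.py p5 635.1 214 635.1 214 26 19 54
```

```text
[634.  214.6  50.4] [-1.57   0.007  3.14 ] [-0.5  0.8 -0.4]
```

View pics/p5.png

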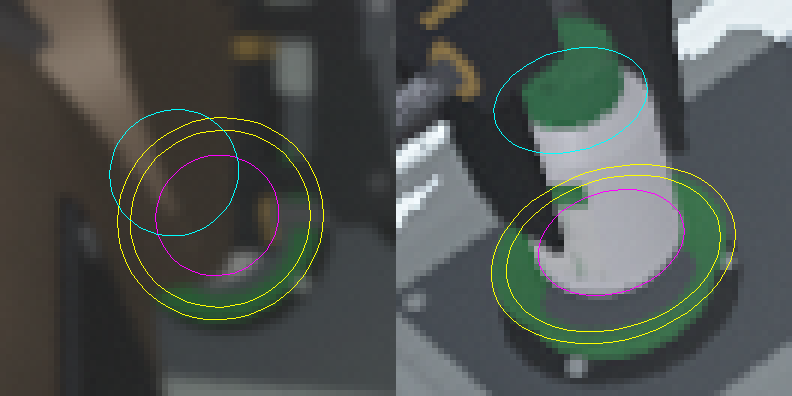

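Call:
apply_moves --increments '[[[0,0.7,0],[0,0,0],2],[[0,0.7,0],[0,0,0],2],[[0,0,0],[0,0,0],2],[[0,0.5,0],[0,0,0],2],[[0,0,0],[0,0,0],2]]'

```text
t: 24.02
eef_pos: [633.9, 214.5, 29.7]
tcp_rot: [-1.57, 0.006, 3.14]
ft_force: [0.3, 0.2, -0.8]
opening: 0.39
```

Call:
apply_moves --increments '[[[0,0.2,0],[0,0,0],2],[[0,0,0],[0,0,0],2],[[0,0,0],[0,0,0],7],[[0,0,0],[0,0,0],7],[[0,0,0],[0,0,0],7]]'

```text
t: 24.65
eef_pos: [634.9, 214.6, 29.1]
tcp_rot: [-1.571, 0.009, 3.14]
ft_force: [-0.1, -0.1, -0.1]
opening: 0.65
```

Call:
apply_moves --increments '[[[0,-3,0],[0,0,0],9.5],[[0,-6,0],[0,0,0],9.5],[[0,-3,4],[0,0,0],9.5],[[0,0,6],[0,0,0],9.5],[[0,0,0],[0,0,0],9.5]]'

```text
t: 25.28
eef_pos: [633.6, 112.5, 152.3]
tcp_rot: [-1.57, 0.009, -3.141]
ft_force: [0.4, -1.0, -0.3]
opening: 0.996
```

```bash
python3 - <<'E'
from h import *
V=[(12,44),(12,56)]
t=[]
for n in ['top','side']:
    c=read_camera(n)
    print(n,'vialcap',locate(c,'white',V,(600,-67),12),'green',locate(c,'green',CAP,(635,214),9))
    for k in ['vial','beaker','collar_wide','collar_small','buffer_green']: print(k,[(round(r['confidence'],2),w(r['point'],c).round(1)) for r in nets.mark_of(c,k)][:2])
    for cen,cr,o in [((599.7,-68.8),(35,39),(600,-66,13.5,56)),((623.3,119.8),(22.5,26.5),(623.3,119.8,16,4))]:
        S=6;u,v=pix([[*cen,30]],c)[0].astype(int);W=30
        im=cv2.resize(c['img'][v-W:v+W,u-W:u+W],None,fx=S,fy=S,interpolation=cv2.INTER_NEAREST)[:,:,::-1].copy()
        for x,y,r,z,col in [(*cen,cr[0],22,(0,255,255)),(*cen,cr[1],22,(0,255,255)),(*o,(255,0,255)),(o[0],o[1],o[2],4,(255,0,0))]:
            cv2.polylines(im,[np.int32((pix(circ(x,y,r,z),c)-[u-W,v-W]+.5)*S)],True,col,1)
        t.append(im)
cv2.imwrite('pics/v6.png',np.vstack([np.hstack(t[:2]),np.hstack(t[2:])])[:, :800])
E
```

```text
top vialcap (array([598.3, -66.5]), 1.5) green None
vial [(0.62, array([598.1, -68. ,   4.6]))]
beaker []
collar_wide [(0.57, array([598.5, -68.9,   2.9]))]
collar_small [(0.53, array([625.3, 113.9,  -1.5]))]
buffer_green []
side vialcap (array([602.9, -67.4]), 2.83) green (array([634. , 213.4]), 0.81)
vial [(0.72, array([599.6, -65.8,   2.1]))]
beaker [(0.87, array([500.2, 230.6,   4.5]))]
collar_wide [(0.84, array([599.1, -71.7,   4.2]))]
collar_small [(0.78, array([624. , 121.2,   9. ]))]
buffer_green [(0.63, array([639.7, 215. ,   9. ]))]
```

View pics/v6.png

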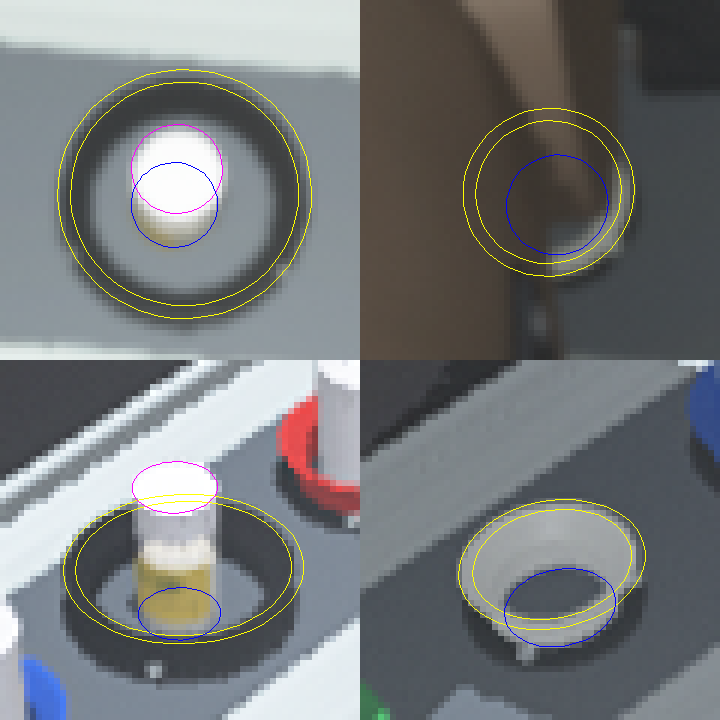

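Call:
apply_moves --increments '[[[0.8,0,4.5],[0,0,0],9.5],[[1.2,0,6],[0,0,0],9.5],[[0.9,0,5],[0,0,0],9.5],[[0.5,0,2.4],[0,0,-0.4],9.5],[[0,0,0],[0,0,0],9.5]]'

```text
t: 26.5
eef_pos: [599.7, -67.0, 151.3]
tcp_rot: [-1.57, 0.002, -3.135]
ft_force: [0.0, 0.7, -0.9]
opening: 1.0
```

Call:
apply_moves --increments '[[[0,0,0],[0,0,0],9.5],[[0,0,0],[0,0,0],9.5],[[0,4,0],[0,0,0],9.5],[[0,2,0],[0,0,0],9.5],[[0,0,0],[0,0,0],9.5]]'

```text
t: 27.12
eef_pos: [601.1, -62.5, 90.4]
tcp_rot: [-1.57, 0.004, -3.13]
ft_force: [0.1, -0.1, 0.8]
opening: 0.999
```

Call:
apply_moves --increments '[[[0.15,2,0.4],[0,0.6,0],9.5],[[0,2.2,0],[0,0,0],9.5],[[0,0,0],[0,0,0],9.5],[[0,1.9,0],[0,0,0],9.5],[[0,0,0],[0,0,0],9.5]]'

```text
t: 27.75
eef_pos: [602.5, -64.6, 32.1]
tcp_rot: [-1.569, 0.01, -3.138]
ft_force: [-0.8, 0.0, -0.3]
opening: 0.997
```

Call:
apply_moves --increments '[[[0.3,0.4,0.2],[0,0,-0.5],9.5],[[0,0,0],[0,0,0],9.5],[[0,0,0],[0,0,0],5],[[0,0,0],[0,0,0],3],[[0,0,0],[0,0,0],1.5]]'

```text
t: 28.38
eef_pos: [600.0, -67.0, 29.2]
tcp_rot: [-1.568, 0.002, -3.138]
ft_force: [0.5, 0.1, -0.4]
opening: 0.739
```

Call:
apply_moves --increments '[[[0,0,0],[0,0,0],1],[[0,0,0],[0,0,0],1],[[0,0,0],[0,0,0],1],[[0,0,0],[0,0,0],1],[[0,0,0],[0,0,0],1]]'

```text
t: 29.0
eef_pos: [600.1, -67.0, 29.3]
tcp_rot: [-1.568, 0.002, -3.138]
ft_force: [-0.6, 0.3, -0.4]
opening: 0.272
```

Call:
apply_moves --increments '[[[0,0,0],[0,0,0],1],[[0,0,0],[0,0,0],1],[[0,0,0],[0,0,0],1],[[0,0,0],[0,0,0],1],[[0,0,0],[0,0,0],1]]'

```text
t: 29.62
eef_pos: [600.1, -67.0, 29.3]
tcp_rot: [-1.568, 0.002, -3.138]
ft_force: [-0.4, 0.7, -0.2]
opening: 0.274
```

Call:
apply_moves --increments '[[[0,-2,0],[0,0,0],1],[[0,-4.5,0],[0,0,0],1],[[0,-4.5,0],[0,0,0],1],[[-0.4,0,-2.5],[0,0,0],1],[[-0.6,0,-5],[0,0,0],1]]'

```text
t: 30.25
eef_pos: [609.7, 7.2, 142.4]
tcp_rot: [-1.568, 0.002, 3.141]
ft_force: [0.4, -0.4, -0.8]
opening: 0.273
```

Call:
apply_moves --increments '[[[-0.6,0,-5.4],[0,0,0],1],[[-0.5,0,-4],[0,0,0],1],[[-0.3,0,-1.7],[0,0,0],1],[[0,0,0],[0,0,0],1],[[0,0,0],[0,0,0],1]]'

```text
t: 30.88
eef_pos: [623.8, 122.4, 142.2]
tcp_rot: [-1.568, 0.002, -3.14]
ft_force: [-0.2, 0.5, -0.1]
opening: 0.269
```

Call:
apply_moves --increments '[[[0,4,0],[0,0,0],1],[[0,4,0],[0,0,0],1],[[0,0,0],[0,0,0],1],[[0,0,0],[0,0,0],1],[[0,0,0],[0,0,0],1]]'

```text
t: 31.5
eef_pos: [625.9, 116.6, 64.3]
tcp_rot: [-1.568, 0.007, 3.137]
ft_force: [0.2, 0.3, -0.1]
opening: 0.273
```

Call:
apply_moves --increments '[[[0.2,0,-0.3],[0,0,-0.3],1],[[0,0,0],[0,0,0],1],[[0,1,0],[0,0,0],1],[[0,0,0],[0,0,0],1],[[0,0,0],[0,0,0],1]]'

```text
t: 32.12
eef_pos: [624.6, 120.0, 55.8]
tcp_rot: [-1.568, 0.004, 3.137]
ft_force: [-0.8, -0.1, -0.2]
opening: 0.272
```

```bash
python3 chk.py p7 623.3 119.8 623.5 119.8 29 13.5 52
```

```text
[624.5 120.1  55.8] [-1.568  0.004  3.137] [ 0.1  0.4 -0.4]
```

View pics/p7.png

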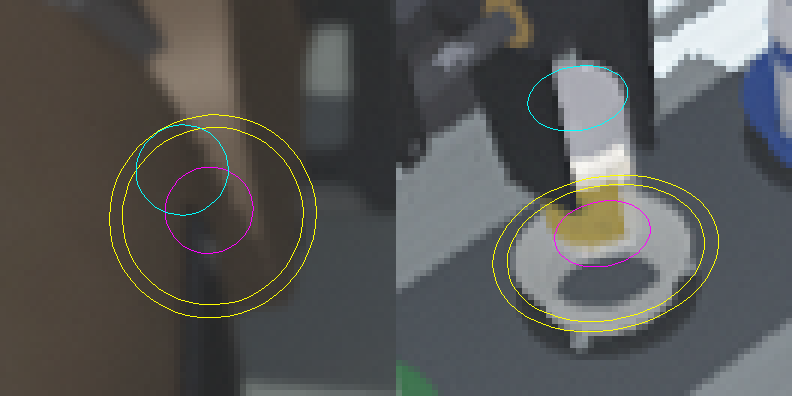

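Call:
apply_moves --increments '[[[0.1,0.7,0],[0,0,0],1],[[0,0.7,0],[0,0,0],1],[[0,0,0],[0,0,0],1],[[0,0.6,0],[0,0,0],1],[[0,0,0],[0,0,0],1]]'

```text
t: 32.85
eef_pos: [623.4, 119.9, 34.1]
tcp_rot: [-1.568, 0.004, 3.137]
ft_force: [-0.8, -0.2, -0.2]
opening: 0.273
```

Call:
apply_moves --increments '[[[0,0.4,0],[0,0,0],1],[[0,0,0],[0,0,0],1],[[0,0,0],[0,0,0],1],[[0,0,0],[0,0,0],1],[[0,0,0],[0,0,0],1]]'

```text
t: 33.48
eef_pos: [623.6, 119.9, 30.3]
tcp_rot: [-1.568, 0.004, 3.137]
ft_force: [0.7, -0.8, 0.2]
opening: 0.271
```

Call:
apply_moves --increments '[[[0,0.1,0],[0,0,0],1],[[0,0,0],[0,0,0],1],[[0,0,0],[0,0,0],7],[[0,0,0],[0,0,0],7],[[0,0,0],[0,0,0],7]]'

```text
t: 34.1
eef_pos: [623.7, 120.0, 29.3]
tcp_rot: [-1.568, 0.005, 3.137]
ft_force: [-0.4, -0.7, 0.1]
opening: 0.524
```

Call:
apply_moves --increments '[[[0,-3,0],[0,0,0],9.5],[[0,-6,0],[0,-0.3,-0.2],9.5],[[3.5,-2,-3],[0,0,0],9.5],[[4.5,0,-4.1],[0,0,0],9.5],[[4.5,0,-4.1],[0,0,0],9.5]]'

```text
t: 34.72
eef_pos: [497.8, 232.5, 142.0]
tcp_rot: [-1.57, 0.002, 3.137]
ft_force: [0.6, 0.8, -0.2]
opening: 0.986
```

Call:
apply_moves --increments '[[[0,0,0],[0,0,0],9.5],[[0,0,0],[0,0,0],9.5],[[0,0,0],[0,0,0],9.5],[[0,0,0],[0,0,0],9.5],[[0,0,0],[0,0,0],9.5]]'

```text
t: 35.35
eef_pos: [497.5, 232.9, 142.3]
tcp_rot: [-1.57, 0.002, 3.138]
ft_force: [-1.1, 0.0, -0.5]
opening: 1.004
```

```bash
python3 chk.py p8 498.5 232 498.5 232 4 25.5 68; python3 - <<'E'
from h import *
S=6;a=cv2.imread('pics/p8.png')
c0=cv2.imread('pics/top0.png'); c=read_camera('top')
u,v,W=178,258,33
im=cv2.resize(c0[v-W:v+W,u-W:u+W],None,fx=S,fy=S,interpolation=cv2.INTER_NEAREST)
for r,z,col in [(25.5,4,(255,0,255)),(25.5,72,(255,255,0))]:
    cv2.polylines(im,[np.int32((pix(circ(498.5,232,r,z),c)-[u-W,v-W]+.5)*S)],True,col,1)
a[:, :396]=im; cv2.imwrite('pics/p8.png',a)
c=read_camera('side')
for k in ['beaker','vial','buffer_green']: print(k,[(round(r['confidence'],2),w(r['point'],c).round(1)) for r in nets.mark_of(c,k)][:2])
E
```

```text
[497.4 233.1 142.4] [-1.570e+00  2.000e-03  3.138e+00] [-0.5  0.3 -0.4]
beaker [(0.6, array([501. , 227.7,   4.3]))]
vial [(0.59, array([624.7, 125.1,   3. ])), (0.47, array([ 592.2, -161.9,    7.6]))]
buffer_green [(0.51, array([638.9, 213.4,   6.7]))]
```

View pics/p8.png

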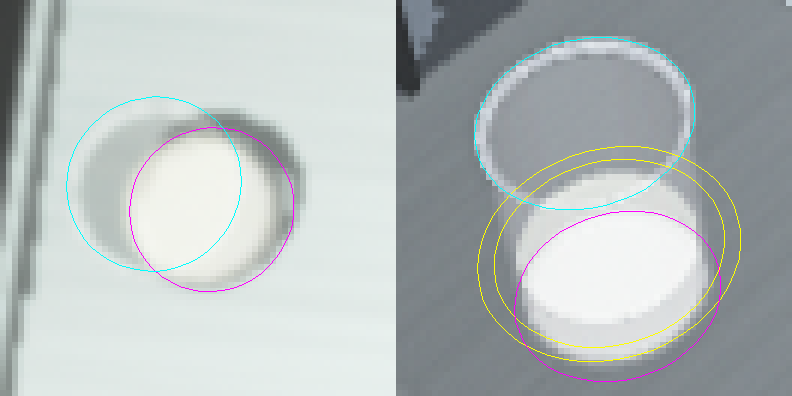

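Call:
apply_moves --increments '[[[-0.1,3,0.15],[0,0,0],9.5],[[0,3.5,0],[0,0,0],9.5],[[0,2,0],[0,0,0],9.5],[[0,0,0],[0,0,0],9.5],[[0,0,0],[0,0,0],9.5]]'

```text
t: 36.33
eef_pos: [499.3, 232.4, 56.7]
tcp_rot: [-1.571, 0.005, 3.14]
ft_force: [0.6, 0.9, -0.3]
opening: 1.002
```

Call:
apply_moves --increments '[[[0,1.5,0.1],[0,0,0],9.5],[[0,1,0],[0,0,0],9.5],[[0,0,0],[0,0,0],8],[[0,0,0],[0,0,0],5],[[0,0,0],[0,0,0],4]]'

```text
t: 36.95
eef_pos: [500.1, 231.6, 31.7]
tcp_rot: [-1.571, 0.008, 3.14]
ft_force: [0.1, 0.3, 0.2]
opening: 0.74
```

Call:
apply_moves --increments '[[[0,0,0],[0,0,0],4],[[0,0,0],[0,0,0],4],[[0,0,0],[0,0,0],4],[[0,0,0],[0,0,0],4],[[0,0,0],[0,0,0],4]]'

```text
t: 37.58
eef_pos: [500.3, 231.7, 32.2]
tcp_rot: [-1.572, 0.009, 3.14]
ft_force: [0.4, -0.4, -1.2]
opening: 0.516
```

Call:
apply_moves --increments '[[[0,0,0],[0,0,0],4],[[0,0,0],[0,0,0],4],[[0,0,0],[0,0,0],4],[[0,0,0],[0,0,0],4],[[0,0,0],[0,0,0],4]]'

```text
t: 38.2
eef_pos: [500.3, 231.6, 32.1]
tcp_rot: [-1.572, 0.009, 3.14]
ft_force: [0.1, 0.5, -0.6]
opening: 0.519
```

Call:
apply_moves --increments '[[[0,-2,0],[0,0,0],4],[[0,-4.5,0],[0,0,0],4],[[0,-4.5,0],[0,0,0],4],[[-0.8,0,2.5],[0,0,0],4],[[-1.5,0,4.5],[0,0,0],4]]'

```text
t: 38.83
eef_pos: [521.8, 162.1, 145.6]
tcp_rot: [-1.571, 0.008, -3.139]
ft_force: [0.2, 0.9, -0.9]
opening: 0.521
```

Call:
apply_moves --increments '[[[-1.9,0,5.7],[0,0,0],4],[[-1.9,0,5.7],[0,0,0],4],[[-1.9,0,5.7],[0,0,0],4],[[-1.1,0,3.3],[0,0,0],4],[[0,0,0],[0,0,0],4]]'

```text
t: 39.45
eef_pos: [592.5, -50.7, 146.5]
tcp_rot: [-1.571, 0.01, -3.141]
ft_force: [-1.1, 0.2, -0.3]
opening: 0.519
```

Call:
apply_moves --increments '[[[-0.8,0,1.8],[0,0,0],4],[[0,0,0],[0,0,0],4],[[0,4,0],[0,0,0],4],[[0,4,0],[0,0,0],4],[[0,0,0],[0,0,0],4]]'

```text
t: 40.08
eef_pos: [602.0, -66.8, 65.7]
tcp_rot: [-1.571, 0.011, -3.138]
ft_force: [-0.4, 0.0, -1.0]
opening: 0.522
```

Call:
apply_moves --increments '[[[0.1,0.8,0.2],[0,0.2,0],4],[[0,0,0],[0,0,0],4],[[0,0,0],[0,0,0],4],[[0,0,0],[0,0,0],4],[[0,0,0],[0,0,0],4]]'

```text
t: 40.7
eef_pos: [602.9, -68.5, 61.9]
tcp_rot: [-1.57, 0.017, -3.14]
ft_force: [0.3, -0.1, -1.8]
opening: 0.521
```

```bash
sed -i 's/cx,cy,28,22/cx,cy,35 if r>25 else 28,22/;s/cx,cy,32,22/cx,cy,39 if r>25 else 32,22/' chk.py; python3 chk.py p9 599.7 -68.8 599.7 -68.8 30.5 25.5 68
```

```text
[602.8 -68.5  61.8] [-1.57   0.017 -3.14 ] [ 0.1  0.2 -1.9]
```

View pics/p9.png

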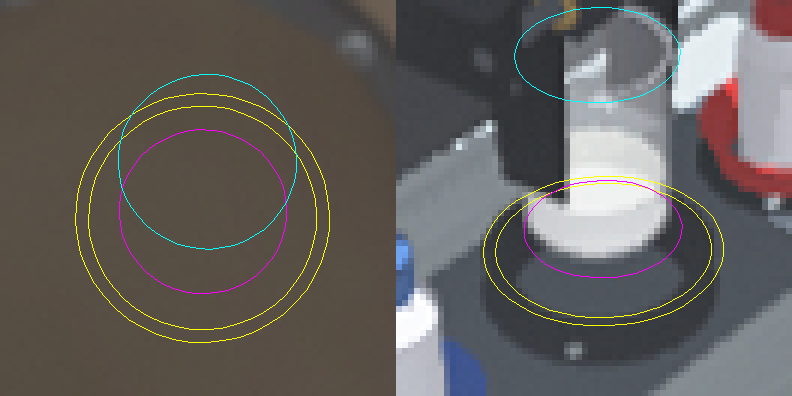

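Call:
apply_moves --increments '[[[0.15,0.8,0],[0,0,-0.5],4],[[0,0,0],[0,0,0],4],[[0,0.6,0],[0,0,0],4],[[0,0.6,0],[0,0,0],4],[[0,0,0],[0,0,0],4]]'

```text
t: 41.42
eef_pos: [601.2, -68.5, 39.8]
tcp_rot: [-1.57, 0.006, -3.14]
ft_force: [0.6, 0.6, -0.8]
opening: 0.52
```

Call:
apply_moves --increments '[[[0,0.5,0],[0,0,0],4],[[0,0,0],[0,0,0],4],[[0,0.2,0],[0,0,0],4],[[0,0,0],[0,0,0],4],[[0,0,0],[0,0,0],4]]'

```text
t: 42.05
eef_pos: [601.4, -68.5, 32.5]
tcp_rot: [-1.57, 0.007, -3.14]
ft_force: [-0.1, 0.6, -0.7]
opening: 0.518
```

Call:
apply_moves --increments '[[[0,0.05,0],[0,0,0],4],[[0,0,0],[0,0,0],8],[[0,0,0],[0,0,0],8],[[0,0,0],[0,0,0],8],[[0,0,0],[0,0,0],8]]'

```text
t: 42.68
eef_pos: [601.7, -68.6, 32.4]
tcp_rot: [-1.57, 0.008, -3.14]
ft_force: [0.8, 0.1, -0.7]
opening: 0.831
```

Call:
apply_moves --increments '[[[0,-2,0],[0,0,0],8],[[0,-5,0],[0,0,0],8],[[0,-5,0],[0,0,0],8],[[4,-1,4],[0,0,0],8],[[4,0,4],[0,0,0],8]]'

```text
t: 43.3
eef_pos: [520.8, -148.5, 165.3]
tcp_rot: [-1.569, 0.008, -3.135]
ft_force: [0.6, -0.7, 0.4]
opening: 0.844
```

Call:
apply_moves --increments '[[[4,0,4],[0,0,0],8],[[4,0,4],[0,0,0],8],[[4,0,4],[0,0,0],8],[[2,0,5],[0,0,0],8],[[0,0,0],[0,0,0],8]]'

```text
t: 43.92
eef_pos: [375.2, -326.0, 166.0]
tcp_rot: [-1.567, 0.01, -3.138]
ft_force: [0.8, 0.8, 0.2]
opening: 0.839
```

```bash
python3 - <<'E'
from h import *
s=readout.state();print(s['t'],s['eef_pos'].round(1))
C={'collar_red':(587.9,-163.),'collar_wide':(599.7,-68.8),'collar_blue':(611.5,25.5),'collar_small':(623.3,119.8),'collar_green':(635.1,214.)}
R={'collar_wide':(35,39,25.5,68),'collar_small':(22.5,26.5,13.5,52)}
rows=[]
for n in ['top','side']:
    c=read_camera(n);t=[]
    for k,(x,y) in C.items():
        r1,r2,ro,h=R.get(k,(28,32,13,75));S=3;W=26;u,v=pix([[x,y,30]],c)[0].astype(int)
        im=cv2.resize(c['img'][v-W:v+W,u-W:u+W],None,fx=S,fy=S,interpolation=cv2.INTER_NEAREST)[:,:,::-1].copy()
        for r,z,col in [(r2,22,(0,255,255)),(ro,4+h,(255,255,0))]:
            cv2.polylines(im,[np.int32((pix(circ(x,y,r,z),c)-[u-W,v-W]+.5)*S)],True,col,1)
        t.append(im)
    rows.append(np.hstack(t))
    for col,k in [('red','collar_red'),('blue','collar_blue'),('green','collar_green')]: print(n,col,locate(c,col,CAP,C[k],9))
    for k in T[:5]: print(k,[(round(r['confidence'],2),w(r['point'],c).round(1)) for r in nets.mark_of(c,k)][:1])
cv2.imwrite('pics/f.png',np.vstack(rows))
E
```

```text
43.925 [ 375.2 -326.   166. ]
top red (array([ 589.9, -164.7]), 0.97)
top blue (array([613.3,  26.9]), 0.88)
top green (array([634.5, 214. ]), 1.09)
buffer_red [(0.64, array([ 588.3, -161.5,    3.9]))]
buffer_green [(0.86, array([635.4, 214.4,   7.3]))]
buffer_blue [(0.66, array([ 524.2, -297.7,    3.9]))]
beaker [(0.83, array([596.7, -66.5,   3.1]))]
vial [(0.66, array([622.2, 119.7,   2.4]))]
side red (array([ 590.5, -164.6]), 0.89)
side blue (array([614.2,  26.3]), 0.88)
side green (array([634.1, 213.4]), 0.81)
buffer_red [(0.97, array([ 586.4, -165.3,    5.3]))]
buffer_green [(0.77, array([639. , 212.2,  10.3]))]
buffer_blue [(0.98, array([ 526.7, -297.3,   -1.9]))]
beaker [(0.97, array([603.2, -67.9,   7.2]))]
vial [(0.8, array([627.3, 123. ,   4.6]))]
```

View pics/f.png

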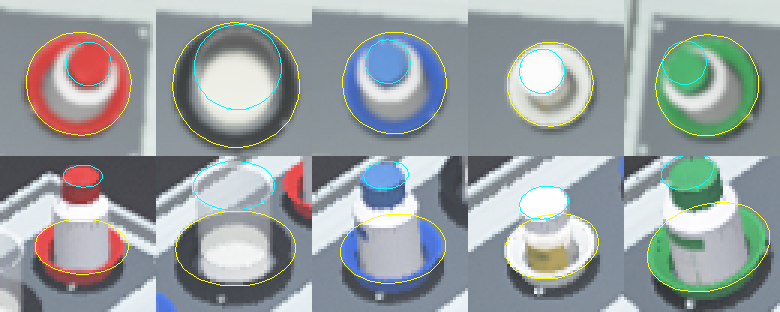

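In both views all five caps or rims match their predicted height and position over their own collars. The arm is clear, so I'm handing in.

```bash
python3 -c "
from h import *
print(env.job_done())"
```

```text
the job is handed in; nothing more can be done
None
```

I moved all five things into their own collars and handed the job in at about 44 s of the 112 s allowed. The order was the red bottle (out of the blue collar), the blue bottle, the green bottle, the vial (out of the black collar) and the beaker. Each was lowered to within about 1 mm of the height it was gripped at, then released, and the arm was backed off. The pink and turquoise look-alikes were not touched.

**Last checks:** in both cameras, the outlines of the caps and of the beaker's rim lie where things standing on the floor of their collars should show. The three bottle caps measured within about 3 mm of my collar positions.

**What disagreed:**
- The networks' readings for the vial and beaker differed between the two cameras by about 5–7 mm. That is close to their stated error, and I judged those two by the outlines instead.
- In the final check the networks' best match for the blue bottle was the pink look-alike. The blue bottle itself was confirmed by its cap colour and the picture.
- In earlier measurements the cap colour and the networks put the green bottle about 5 mm apart, so I settled it with a picture before lowering it.

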